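# Lock the cam-arm coupler onto its adapter

## Robot

A 6-joint arm with a two-finger parallel gripper is mounted at the origin on a cart in front of the work surface, level with it; the furniture and walls round the work are solid. World frame = base frame: x ahead of the robot, y to its left, z up, the work surface at z = 0. Lengths are in m, angles in rad, forces in N, time in s.
With the tool pointing down it reaches from about 0.25 to 0.775 m from the base axis. Payload 4 kg.
Tool frame: the origin (TCP) lies at the very end of the fingers, on their centre line; the grasp point (between the pads) lies 19 mm behind it; z points along the fingers, y is the line along which they close (so a half turn about z gives the same grasp; the last joint's range is limited). The gripper opens to 94 mm and grips with 3 to 60 N. Pads are 16 mm wide; open, the fingers measure 119 mm over their backs; the gripper's body (75 mm by 177 mm) begins 78 mm behind the grasp point.
Start: joints at [-1.424, 0.087, 1.371, -0, 1.684, -0.103], TCP at [0.136, -0.533, 0.206] pointing down, gripper open.
Joint ranges: [-3.1, 3.1], [-0.76, 2.03], [0.27, 2.55], [-1.08, 4.22], [0.17, 2.65], [-2.57, 2.57]. Speed limits (rad/s): [2.79, 2.79, 3.14, 3.14, 3.14, 3.14].

## Interface

Orientations are given as [roll, pitch, yaw] about the fixed x, y, z axes, in that order (R = Rz(yaw) Ry(pitch) Rx(roll)).
In Python, from bench import robot, snapshot, finder gives the robot as it stands.
- The arm moves only by the tool drive_tool, never from a script. Its argument "deltas" is text: rows parted by semicolons, each of 7 numbers parted by spaces: the shift along the tool's x, y, z each as a share of 100 mm, from -1 to 1, then the turn, a rotation vector about the tool's x, y, z each as a share of 90 degrees, from -1 to 1, then the finger opening in mm, from 0 to 94. In form: tx ty tz rx ry rz gripper; .... A call has 1 to 5 rows; each row is the pose to reach, as a shift and turn from the pose commanded when the call began, along the tool's axes at that moment; what a row does not reach only later rows make up. A row lasts 1/10 s, in which the tool goes at most 50 mm and 8.59 degrees, less where a joint would pass 70% of its speed; a pose out of reach is approached as far as the arm can. A call with a number of a shift or a turn outside -1 to 1 is refused whole. A call with a gripper value outside its range is refused whole. The fingers move at their own pace and stop on an object; the grip force is fixed at half the most. Time passes only in rows, so rows that repeat a pose let the fingers close. It gives the time, the measured TCP pose, the force, the opening and the grip force at its end, in the units of the state.
- robot.get_obs(): the state, without advancing time (a new reading comes with each control period).
- snapshot(name): name is "scene" or "top" or "wrist"; returns a dict with "img" (384x512x3 uint8, red, green, blue), "fx", "fy", "cx", "cy" (pixels), "D" ([k1, k2, p1, p2, k3] as OpenCV has them; the pictures are not rectified), "T" (4x4, takes a point from camera to world coordinates); the wrist camera has in their place "hand_eye" (4x4, takes a point from camera to tool coordinates, whose origin is the TCP and whose axes are the flange's). Camera axes: x right, y up, looking along -z (the intrinsics and any distortion apply to the point x, -y, -z); pixel columns grow to the right and rows downward; lengths in m; the calibration is good to about 2 mm. A picture is of the moment at which its call begins: read the wrist's pose just before it. There is no depth.
- robot.close_job(): hands the job in; it is judged then, once.
Trained networks look in the newest picture that a camera, given by its name, has taken for a name from the list of things; names that differ only in an ending like _2 or _b are one class to them, and where a whole thing is asked for, a point or a joint stands for the part that bears it (a point fixed in the world has none). Each returns a list of dicts, best first, with "confidence" (0 to 1); they miss things now and then, are a little off and sometimes report something else, mostly with a low value. They report only what shows in the picture. A call takes as long as a camera call. They do not tell look-alikes from the thing itself.
- finder.look_for(camera, thing): "xy" ([column, row] in pixels, amid what is visible of it).
- finder.masks_of(camera, thing): "region" (384x512 bool, what is visible of it) and "xy" ([column, row] in pixels, amid what is visible of it).
- finder.landmark_of(camera, thing): "xy" ([column, row] in pixels: a listed point, or the origin of a listed thing).
The state is a dict: "time": time; "joint_positions": joint angles; "qvel": joint speeds; "joint_torque": joint torques, N m; "tool_pos": TCP position; "ee_rot": TCP orientation; "wrist_force": force on the tool from outside, world axes, zero at the start; "wrist_torque": the same for the moment, N m; "width": finger opening in m; "finger_force": force on a finger pad.
Only numpy, scipy, OpenCV 4.12 (cv2) and the standard library are available. Lean on these libraries where they do the work, as an engineer would, in place of code of your own. Each camera call takes 0.05 s, during which the arm holds its last target. There are 200 camera calls.

## Task

Two small cam-arm couplers stand mouth up on the bench. One has a grooved adapter already pushed into its mouth: lock it by swinging both of its cam arms down together, fully, until they lie flat against the coupler's sides, and leave the adapter seated. Do not touch the empty coupler.

Things in the scene. Friction and masses are not known exactly. Their poses are not given: they have to be found in the camera images.
- coupler: The coupler to lock, mouth up, with the adapter standing in it. Bare aluminium, on a fixed foot plate 85 x 80 x 10 mm. Origin: centre of the foot's underside; z up along its axis; low hose tail to its +x. Body 31 mm wide, mouth 105 mm high, flange 46 mm wide up to 18 mm. Cam arms hinged at 95 mm height, 20 mm from the axis along its +y and -y, hinge axes along x; lugs reach 25 mm out.
- coupler_left (a joint): Cam arm on the coupler's +y side, rad: 0 level, pointing out; negative above level (start -0.8 to -0.1); grows as it swings down; 1.57 at its stop, hanging along the side (locked). Steel bar 16 mm wide, 6 thick, 50 long from the hinge plus a 14 mm pull ring. Light friction, 0.06 N m; stays where left. Locked, the outer faces of both arms are 53 mm apart, from 95 down to 45 mm height.
- coupler_right (a joint): Cam arm on the -y side, the same part and the same values as the left one. Fingers 70 mm apart along the coupler's y, coming straight down astride it to about 30 mm below the hinges, push both arms most of the way down and find nothing else in their way; closing them then presses both arms home. The arms' ring tips reach up to 145 mm height at the start.
- adapter: Loose aluminium grooved adapter, 23 mm in diameter with a 29 mm collar, 46 mm tall, about 0.12 kg, already seated upright in the coupler's socket with 1 mm play all round. Origin at the centre of its underside, 72 mm above the bench; its top is at 118 mm. The noses of the arms enter its groove as the arms go down.
- spare: Bystander: an identical coupler that is empty (open mouth, no adapter), on its own fixed foot, at least 0.2 m from the other, arms also standing out at the start. Same frame as the coupler. Not to be touched. (A bulky fixed centrifuge stands to the right of the work: pass over or round it, at 0.48 m height or more.)
Mind the look-alikes: they are no part of the job. There is more than one size of the adapter; the one meant has the size given above.

How it is judged:
By the outcome, as a careful person would: the job done as asked, in the order asked, and still so for the second after the job is handed in, with the robot touching nothing.
It also fails if it takes over 34 s, if anything falls off the work surface, if the arm or the gripper's body presses on something with over 40 N, if the wrist force passes 120 N, or if a joint passes its speed limit or range.

## Working session

There is one attempt and no reset: what is moved stays moved. The work goes in short steps, Python scripts to look and compute and a tool call to move; the robot and the scene stay as the last step left them, time stands still between calls to the robot, and variables do not carry over. Pictures are saved under pics/ and viewed, at most 10 in all, crops included, and the job is handed in when it is done.

Besides the shell and the picture viewer there is one more tool, called after "Request:" as name(argument=value, ...), one argument or row to a line, values as JSON. drive_tool: Moves the arm, as the interface text tells. Shift numbers are shares of 100 mm and turn numbers shares of 90 degrees, none past 1 either way. Its arguments: {"type":"object","properties":{"deltas":{"type":"string"}},"required":["deltas"]}

```bash
ls; mkdir -p pics; python3 - <<'E'
from bench import robot, snapshot, finder
import cv2, numpy as np
ims=[]
for c in ("scene","top"):
    s=snapshot(c); cv2.imwrite(f"pics/{c}0.png",s["img"][:,:,::-1])
    print(c,s["fx"],s["fy"],s["cx"],s["cy"],s["D"],np.round(s["T"],4).tolist())
    for t in ("coupler","spare","adapter","coupler_left","coupler_right"):
        print(t,[(np.round(d["xy"]).tolist(),round(d["confidence"],2)) for d in finder.look_for(c,t)],[(np.round(d["xy"],1).tolist(),round(d["confidence"],2)) for d in finder.landmark_of(c,t)])
o=robot.get_obs(); print(o["time"],o["tool_pos"],o["ee_rot"],o["width"])
E
```

```text
pics
scene 411.97974041939983 411.97974041939983 255.00920265763702 189.16317785724516 [0.04038062 0.         0.         0.         0.        ] [[-0.8181, 0.3223, -0.4763, 0.1109], [-0.5747, -0.4879, 0.657, 0.7667], [-0.0206, 0.8112, 0.5844, 0.5911], [0.0, 0.0, 0.0, 1.0]]
coupler [([214.0, 230.0], 0.75)] [([216.9, 239.2], 0.86), ([214.1, 212.9], 0.17)]
spare [([284.0, 166.0], 0.67)] [([281.8, 175.3], 0.79)]
adapter [([181.0, 264.0], 0.69), ([213.0, 200.0], 0.42)] [([215.2, 214.6], 0.61), ([185.2, 275.9], 0.61)]Traceback (most recent call last):
  File "<stdin>", line 8, in <module>
ValueError: it knows: adapter, coupler, spare
```

```bash
python3 - <<'E'
from bench import robot, snapshot, finder
import cv2, numpy as np
for c in ("top",):
    s=snapshot(c); cv2.imwrite(f"pics/{c}0.png",s["img"][:,:,::-1])
    print(c,s["fx"],s["fy"],s["cx"],s["cy"],s["D"],np.round(s["T"],4).tolist())
    for t in ("coupler","spare","adapter"):
        print(t,[(np.round(d["xy"]).tolist(),round(d["confidence"],2)) for d in finder.look_for(c,t)],[(np.round(d["xy"],1).tolist(),round(d["confidence"],2)) for d in finder.landmark_of(c,t)])
a=cv2.imread("pics/scene0.png");b=cv2.imread("pics/top0.png")
cv2.imwrite("pics/crop_scene.png",cv2.resize(a[110:310,130:340],None,fx=2.8,fy=2.8,interpolation=cv2.INTER_CUBIC))
o=robot.get_obs(); print(o["time"],o["tool_pos"],o["ee_rot"],o["width"])
E
```

```text
top 490.9326766878684 490.9326766878684 252.56865541924716 195.04116503727036 [0.0465546 0.        0.        0.        0.       ] [[0.0216, 0.993, -0.1164, 0.4006], [-0.9997, 0.0227, 0.0081, 0.1891], [0.0106, 0.1162, 0.9932, 0.9672], [0.0, 0.0, 0.0, 1.0]]
coupler [([196.0, 172.0], 0.61)] [([193.2, 170.3], 0.73)]
spare [([343.0, 170.0], 0.87)] [([343.5, 172.4], 0.87)]
adapter [([187.0, 158.0], 0.8), ([134.0, 176.0], 0.79)] [([191.3, 163.7], 0.66), ([139.6, 177.3], 0.64)]
0.75 [ 0.13597702 -0.53296893  0.20555336] [3.14139826e+00 9.62674697e-06 2.49820630e-01] 0.09425756412334792
```

View pics/top0.png

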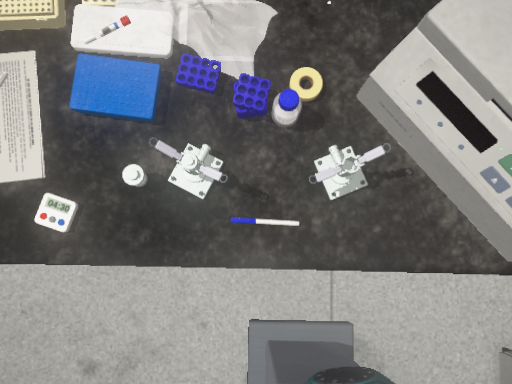

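View pics/crop_scene.png

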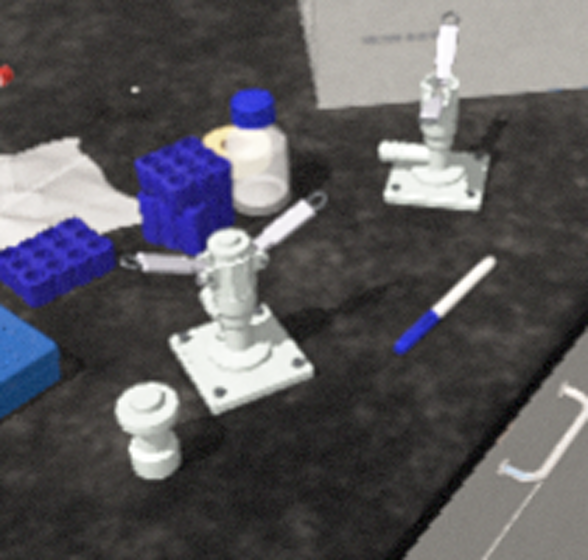

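```bash
python3 - <<'E'
import cv2
b=cv2.imread("pics/top0.png")
cv2.imwrite("pics/crop_top.png",cv2.resize(b[125:205,140:240],None,fx=7,fy=7,interpolation=cv2.INTER_CUBIC))
E
```

```text
(no output)
```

View pics/crop_top.png

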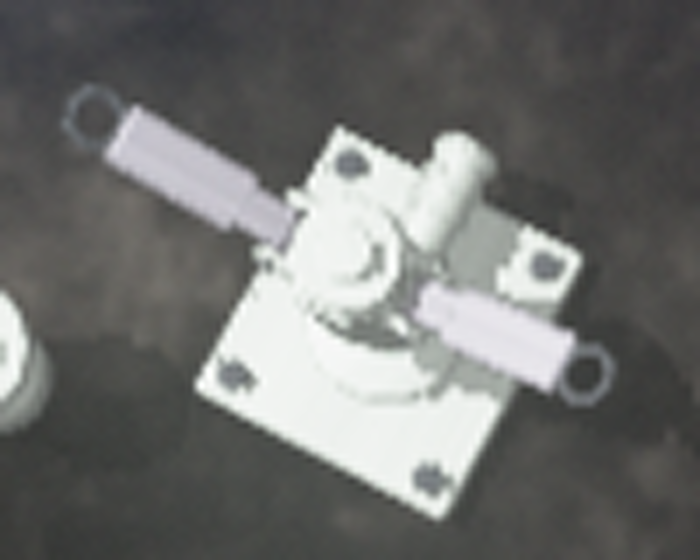

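Candidates in the top image: the coupler at (196,171) carries an adapter in its mouth (stub top about (190,161)), so it is the one. The spare at (343,170) has an open mouth. The loose piece at (134,176) is a look-alike adapter. The enlarged crop confirms this: foot corners about (188,143), (222,162), (202,199), (168,180), and a tail towards the upper right.

```bash
cat > h.py <<'E'
import numpy as np, cv2
def ray(s,px,z,T=None):
    T=s["T"] if T is None else T
    K=np.array([[s["fx"],0,s["cx"]],[0,s["fy"],s["cy"]],[0,0,1]])
    u=cv2.undistortPoints(np.array(px,float).reshape(-1,1,2),K,np.array(s["D"],float)).reshape(-1,2)
    d=np.c_[u[:,0],-u[:,1],-np.ones(len(u))]@T[:3,:3].T; o=T[:3,3]
    return o+d*((z-o[2])/d[:,2])[:,None]
E
python3 - <<'E'
from h import *
from bench import robot, snapshot
s=snapshot("top")
c=(np.array([[340,127],[580,262],[440,520],[197,385]])+.5)/7-.5+[140,125]
p=ray(s,c,.010)
print(p.round(4), p.mean(0), [np.linalg.norm(p[i]-p[i-1]).round(4) for i in range(4)])
xa=(p[0]+p[1]-p[2]-p[3]); ya=p[0]+p[3]-p[1]-p[2]
print(np.degrees([np.arctan2(xa[1],xa[0]),np.arctan2(-ya[0],ya[1])]))
print(ray(s,[(350+.5)/7+139.5,(250+.5)/7+124.5],.118))
E
```

```text
[[0.6142 0.3113 0.01  ]
 [0.5771 0.2423 0.01  ]
 [0.503  0.2794 0.01  ]
 [0.5395 0.3486 0.01  ]] [0.55846057 0.29540607 0.01      ] [np.float64(0.0835), np.float64(0.0783), np.float64(0.0829), np.float64(0.0783)]
[-26.53610987 -28.04988785]
[[0.55885515 0.29390257 0.118     ]]
```

```bash
cat >> h.py <<'E'
from scipy.spatial.transform import Rotation as Ro
def step(p,e,p2,e2):
    R=Ro.from_euler("xyz",e); return np.r_[R.inv().apply(np.subtract(p2,p))/.1,(R.inv()*Ro.from_euler("xyz",e2)).as_rotvec()/(np.pi/2)].round(3)
E
python3 - <<'E'
from h import *
from bench import robot,snapshot
s=snapshot("top"); print(ray(s,[[360,95],[510,262],[343,172]],.0).round(3).tolist(),ray(s,[[360,95],[428,15]],.3).round(3).tolist())
W=[(.136,-.533,.206,.25),(.13,-.45,.29,.25),(.15,-.36,.37,.55),(.22,-.27,.40,.95),(.30,-.18,.40,1.35),(.36,-.07,.38,1.75),(.42,.05,.36,2.15),(.47,.16,.33,2.45),(.53,.25,.30,2.665),(.5585,.295,.25,2.665)]
for a,b in zip(W,W[1:]): print(b,step(a[:3],[np.pi,0,a[3]],b[:3],[np.pi,0,b[3]]))
E
```

```text
[[0.723, -0.032, 0.0], [0.395, -0.32, 0.0], [0.564, 0.002, 0.0]] [[0.623, 0.036, 0.3], [0.741, -0.059, 0.3]]
(0.13, -0.45, 0.29, 0.25) [ 0.147 -0.819 -0.84   0.     0.     0.   ]
(0.15, -0.36, 0.37, 0.55) [ 0.416 -0.823 -0.8   -0.     0.    -0.191]
(0.22, -0.27, 0.4, 0.95) [ 1.067 -0.401 -0.3    0.     0.    -0.255]
(0.3, -0.18, 0.4, 1.35) [ 1.197  0.127  0.     0.     0.    -0.255]
(0.36, -0.07, 0.38, 1.75) [ 1.205  0.345  0.2    0.     0.    -0.255]
(0.42, 0.05, 0.36, 2.15) [ 1.074  0.804  0.2    0.     0.    -0.255]
(0.47, 0.16, 0.33, 2.45) [ 0.647  1.021  0.3    0.     0.    -0.191]
(0.53, 0.25, 0.3, 2.665) [ 0.112  1.076  0.3    0.     0.    -0.137]
(0.5585, 0.295, 0.25, 2.665) [-0.047  0.531  0.5    0.     0.     0.   ]
```

Request:
drive_tool(
  deltas="0.15 -0.8 -0.84 0 0 0 94;0.15 -0.8 -0.84 0 0 0 94;0.15 -0.8 -0.84 0 0 0 94",
)

```text
time: 1.15
tool_pos: [0.131, -0.4511, 0.2944]
ee_rot: [3.134, 0.001, 0.25]
wrist_force: [0.9, -0.5, 0.9]
width: 0.0941
finger_force: 0.0
```

Request:
drive_tool(
  deltas="0.42 -0.82 -0.8 0 0 -0.19 94;0.42 -0.82 -0.8 0 0 -0.19 94;0.42 -0.82 -0.8 0 0 -0.19 94",
)

```text
time: 1.45
tool_pos: [0.1517, -0.3605, 0.3731]
ee_rot: [3.136, 0.001, 0.552]
wrist_force: [0.1, 0.8, -0.7]
width: 0.094
finger_force: 0.0
```

Request:
drive_tool(
  deltas="1 -0.4 -0.3 0 0 -0.25 94;1 -0.4 -0.3 0 0 -0.25 94;1 -0.4 -0.3 0 0 -0.25 94;1 -0.4 -0.3 0 0 -0.25 94",
)

```text
time: 1.85
tool_pos: [0.2167, -0.2749, 0.4003]
ee_rot: [3.139, 0.001, 0.945]
wrist_force: [0.8, -0.7, -0.1]
width: 0.0937
finger_force: 0.0
```

Tracking is good, so I continue.

Request:
drive_tool(
  deltas="1 0.1 0 0 0 -0.25 94;1 0.1 0 0 0 -0.25 94;1 0.1 0 0 0 -0.25 94;1 0.1 0 0 0 -0.25 94",
)

```text
time: 2.25
tool_pos: [0.2833, -0.2006, 0.3983]
ee_rot: [-3.14, -0.0, 1.334]
wrist_force: [-0.0, 0.0, -0.5]
width: 0.0938
finger_force: 0.0
```

Request:
drive_tool(
  deltas="1 0.3 0.2 0 0 -0.25 94;1 0.3 0.2 0 0 -0.25 94;1 0.3 0.2 0 0 -0.25 94;1 0.3 0.2 0 0 -0.25 94",
)

```text
time: 2.65
tool_pos: [0.3354, -0.1109, 0.3782]
ee_rot: [-3.139, -0.001, 1.723]
wrist_force: [0.4, 0.2, -0.5]
width: 0.0942
finger_force: 0.0
```

Request:
drive_tool(
  deltas="1 0.8 0.2 0 0 -0.25 94;1 0.8 0.2 0 0 -0.25 94;1 0.8 0.2 0 0 -0.25 94;1 0.8 0.2 0 0 -0.25 94",
)

```text
time: 3.05
tool_pos: [0.3997, 0.0005, 0.3576]
ee_rot: [-3.139, -0.002, 2.116]
wrist_force: [-0.3, -0.3, 0.5]
width: 0.0938
finger_force: 0.0
```

```bash
python3 - <<'E'
from h import *
from bench import robot
o=robot.get_obs(); print(o["time"],o["tool_pos"],o["ee_rot"],o["joint_positions"])
a=[*o["tool_pos"],o["ee_rot"][2]]
for b in [(.49,.18,.33,2.4),(.5585,.295,.28,2.665)]:
    print(step(a[:3],[np.pi,0,a[3]],b[:3],[np.pi,0,b[3]])); a=b
E
```

```text
3.05 [0.39974296 0.00048402 0.35759611] [-3.13901890e+00 -2.22150479e-03  2.11587520e+00] [-1.40935960e-01 -2.22692779e-01  1.36168048e+00  9.76818523e-05
  2.00600369e+00 -6.85976657e-01]
[ 1.067  1.703  0.276  0.     0.    -0.181]
[ 0.272  1.311  0.5    0.     0.    -0.169]
```

Request:
drive_tool(
  deltas="0.6 1 0.2 0 0 -0.17 94;0.6 1 0.2 0 0 -0.17 94;0.6 1 0.2 0 0 -0.17 94;0.6 1 0.2 0 0 -0.17 94",
)

```text
time: 3.45
tool_pos: [0.4538, 0.1027, 0.3378]
ee_rot: [-3.139, -0.002, 2.381]
wrist_force: [0.1, -0.1, 0.4]
width: 0.0944
finger_force: 0.0
```

Request:
drive_tool(
  deltas="0.4 1 0.2 0 0 -0.17 94;0.4 1 0.2 0 0 -0.17 94;0.4 1 0.2 0 0 -0.17 94;0.4 1 0.2 0 0 -0.17 94",
)

```text
time: 3.85
tool_pos: [0.4929, 0.2023, 0.3187]
ee_rot: [-3.139, -0.001, 2.649]
wrist_force: [-0.7, -0.4, -0.1]
width: 0.0939
finger_force: 0.0
```

```bash
python3 - <<'E'
from h import *
from bench import robot
o=robot.get_obs(); print(o["time"],o["tool_pos"],o["ee_rot"],o["joint_positions"])
a=[*o["tool_pos"],o["ee_rot"][2]]
for b in [(.5585,.295,.27,2.665)]:
    print(step(a[:3],[np.pi,0,a[3]],b[:3],[np.pi,0,b[3]])); a=b
E
```

```text
3.85 [0.49291237 0.20234934 0.31874179] [-3.13913420e+00 -6.74536041e-04  2.64855065e+00] [ 2.83961518e-01  5.66327345e-02  1.18059127e+00 -1.35568054e-03
  1.90657305e+00 -7.94238920e-01]
[-0.139  1.127  0.487  0.     0.    -0.01 ]
```

Request:
drive_tool(
  deltas="-0.14 1 0.3 0 0 -0.01 94;-0.14 1 0.3 0 0 -0.01 94;-0.14 1 0.3 0 0 -0.01 94;-0.14 1 0.3 0 0 -0.01 94;-0.14 1 0.3 0 0 -0.01 94",
)

```text
time: 4.35
tool_pos: [0.5519, 0.2835, 0.2916]
ee_rot: [3.141, 0.002, 2.665]
wrist_force: [-0.7, -0.2, -0.5]
width: 0.0941
finger_force: 0.0
```

```bash
python3 - <<'E'
from h import *
from bench import robot,snapshot,finder
o=robot.get_obs(); s=snapshot("wrist")
print(o["time"],o["tool_pos"],o["ee_rot"])
T=np.eye(4);T[:3,:3]=Ro.from_euler("xyz",o["ee_rot"]).as_matrix();T[:3,3]=o["tool_pos"];T=T@np.array(s["hand_eye"])
np.savez("w1.npz",T=T,D=s["D"],**{k:s[k] for k in("fx","fy","cx","cy")})
print(T.round(3).tolist())
for t in("coupler","adapter"):
    for d in finder.landmark_of("wrist",t): print(t,d["xy"],d["confidence"],ray(s,d["xy"],{"coupler":0,"adapter":.072}[t],T))
cv2.imwrite("pics/w1.png",cv2.resize(s["img"][:,:,::-1],None,fx=1.5,fy=1.5))
E
```

```text
4.35 [0.55186029 0.28345775 0.29162527] [3.14055976e+00 2.24588881e-03 2.66522307e+00]
[[0.458, -0.852, -0.252, 0.478], [0.889, 0.44, 0.129, 0.322], [0.001, -0.283, 0.959, 0.471], [0.0, 0.0, 0.0, 1.0]]
coupler [261.7, 156.5] 0.93 [[0.5576162  0.29195829 0.        ]]
adapter [267.8, 165.2] 0.92 [[0.55875084 0.29832766 0.072     ]]
adapter [327.4, 107.0] 0.58 [[0.5284942 0.39247   0.072    ]]
```

View pics/w1.png

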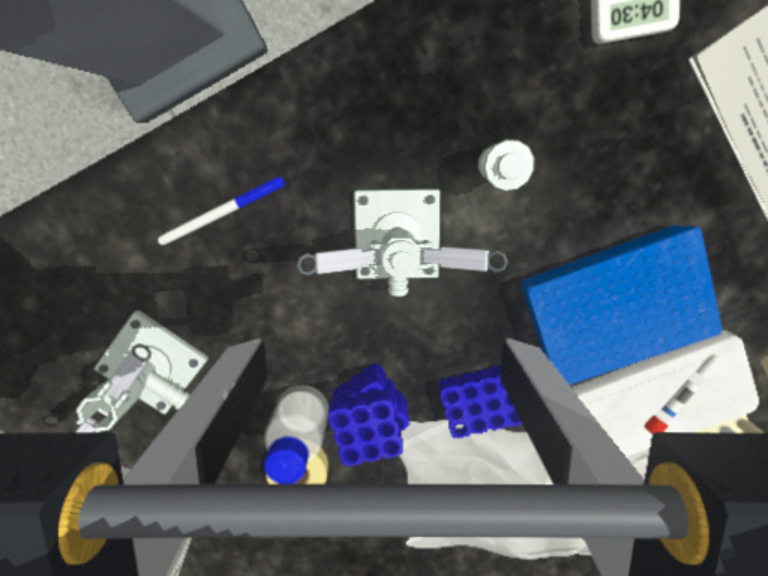

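The wrist view shows the coupler with the stub in its mouth at about (400,260). Its foot corners are (355,190), (439,190), (439,277), (355,277) in the 1.5x picture, square to the tool, and the arms run left and right along the finger line.

```bash
python3 - <<'E'
from h import *
from bench import robot
s=dict(np.load("w1.npz")); 
c=(np.array([[355,190],[439.5,190],[439.5,278],[355,277.5]])+.5)/1.5-.5
p=ray(s,c,.01); print(p.round(4).tolist(),p.mean(0),[np.linalg.norm(p[i]-p[i-1]).round(4) for i in range(4)])
e=p[1]-p[0]+p[2]-p[3]; print("yaw y-axis",np.degrees(np.arctan2(-e[0],e[1])))
print(ray(s,[(401+.5)/1.5-.5,(257.5+.5)/1.5-.5],.118))
t=np.array([.558,.2945]); o=robot.get_obs(); a=o["tool_pos"]
print(step(a,[np.pi,0,2.665],[*t,.16],[np.pi,0,2.665]))
E
```

```text
[[0.5022, 0.2805, 0.01], [0.5382, 0.3503, 0.01], [0.6148, 0.314, 0.01], [0.5764, 0.2407, 0.01]] [0.55791761 0.29634343 0.01      ] [np.float64(0.0842), np.float64(0.0785), np.float64(0.0847), np.float64(0.0827)]
yaw y-axis -27.48273472394616
[[0.55551034 0.29722156 0.118     ]]
[-0.011  0.12   1.322  0.     0.     0.   ]
```

Request:
drive_tool(
  deltas="0 0.14 0.4 0 0 0 70;0 0.14 0.8 0 0 0 70;0 0.14 1 0 0 0 70;0 0.14 1 0 0 0 70;0 0.14 1 0 0 0 70",
)

```text
time: 5.0
tool_pos: [0.5581, 0.2979, 0.1912]
ee_rot: [3.14, 0.001, 2.668]
wrist_force: [0.3, 0.4, 0.1]
width: 0.0701
finger_force: 0.0
```

```bash
python3 - <<'E'
from h import *
from bench import robot,snapshot,finder
o=robot.get_obs(); s=snapshot("wrist"); print(o["time"],o["tool_pos"],o["ee_rot"],o["width"])
T=np.eye(4);T[:3,:3]=Ro.from_euler("xyz",o["ee_rot"]).as_matrix();T[:3,3]=o["tool_pos"];T=T@np.array(s["hand_eye"])
for t in("coupler","adapter"):
    for d in finder.landmark_of("wrist",t): print(t,d["xy"],d["confidence"],ray(s,d["xy"],{"coupler":0,"adapter":.072}[t],T))
np.savez("w2.npz",T=T,D=s["D"],**{k:s[k] for k in("fx","fy","cx","cy")})
cv2.imwrite("pics/w2.png",cv2.resize(s["img"][:,:,::-1],None,fx=1.5,fy=1.5))
E
```

```text
5.0 [0.55813575 0.29792725 0.19119358] [3.14026676e+00 1.39479355e-03 2.66813913e+00] 0.07011552954904886
coupler [254.0, 172.6] 0.95 [[0.55964212 0.29634419 0.        ]]
adapter [252.9, 188.1] 0.72 [[0.55803652 0.29620046 0.072     ]]
adapter [331.6, 112.1] 0.7 [[0.52753705 0.3907151  0.072     ]]
```

View pics/w2.png

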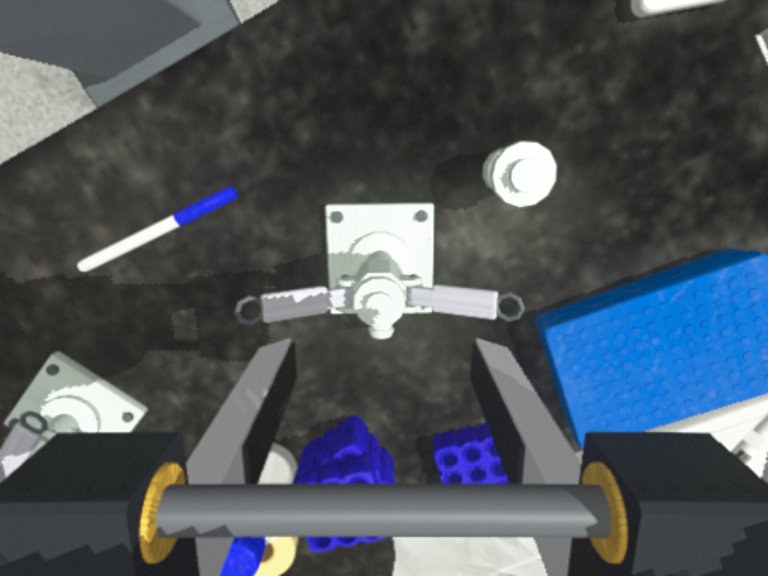

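The coupler, about (380,300), sits centred between the fingertips at 295 and 473 to within 2 mm. Both arms point outward under the fingers.

Request:
drive_tool(
  deltas="0 -0.015 0.15 0 0 0 70;0 -0.015 0.3 0 0 0 70;0 -0.015 0.45 0 0 0 70;0 -0.015 0.6 0 0 0 70;0 -0.015 0.75 0 0 0 70",
)

```text
time: 5.65
tool_pos: [0.5568, 0.2968, 0.1121]
ee_rot: [-3.14, -0.001, 2.669]
wrist_force: [-0.3, 0.4, 0.3]
width: 0.0698
finger_force: 0.0
```

Request:
drive_tool(
  deltas="0 0 0.1 0 0 0 70;0 0 0.2 0 0 0 70;0 0 0.3 0 0 0 70;0 0 0.4 0 0 0 70;0 0 0.5 0 0 0 70",
)

```text
time: 6.15
tool_pos: [0.5588, 0.2976, 0.0662]
ee_rot: [3.138, 0.003, 2.669]
wrist_force: [-0.3, 0.5, 3.5]
width: 0.0701
finger_force: 1.8
```

Request:
drive_tool(
  deltas="0 0 0 0 0 0 60;0 0 0 0 0 0 55;0 0 0 0 0 0 48;0 0 0 0 0 0 48;0 0 0 0 0 0 48",
)

```text
time: 6.65
tool_pos: [0.5562, 0.2961, 0.0627]
ee_rot: [-3.138, -0.002, 2.669]
wrist_force: [0.2, -1.6, -7.7]
width: 0.0521
finger_force: 30.0
```

Request:
drive_tool(
  deltas="0 0 0 0 0 0 48;0 0 0 0 0 0 48;0 0 0 0 0 0 48;0 0 0 0 0 0 48;0 0 0 0 0 0 48",
)

```text
time: 7.15
tool_pos: [0.5563, 0.2962, 0.0627]
ee_rot: [-3.138, -0.002, 2.669]
wrist_force: [-0.5, -4.5, -14.2]
width: 0.0526
finger_force: 30.0
```

```bash
python3 - <<'E'
from bench import robot,snapshot
import cv2
print(robot.get_obs())
s=snapshot("scene"); cv2.imwrite("pics/s2.png",cv2.resize(s["img"][150:280,130:300,::-1],None,fx=4,fy=4,interpolation=cv2.INTER_CUBIC))
E
```

```text
{'time': 7.15, 'joint_positions': array([ 3.99724948e-01,  3.31548334e-01,  1.36743721e+00, -7.39999679e-04,
        1.44630036e+00, -6.98090780e-01]), 'qvel': array([-1.39200026e-03,  9.27106203e-04,  7.56083253e-04, -5.77374698e-04,
        1.42522036e-04,  2.63980055e-05]), 'joint_torque': array([  1.90463349, -51.76820755, -36.48249149,   1.18578304,
        -0.57419077,   0.10938628]), 'tool_pos': array([0.55627562, 0.29617346, 0.06274731]), 'ee_rot': array([-3.13829159e+00, -1.81163970e-03,  2.66870231e+00]), 'wrist_force': array([ -0.50307262,  -4.45832738, -14.1898728 ]), 'wrist_torque': array([-0.74602983, -0.05909279,  0.17109464]), 'finger_force': 29.997339248657227, 'width': 0.052593090048852875}
```

View pics/s2.png

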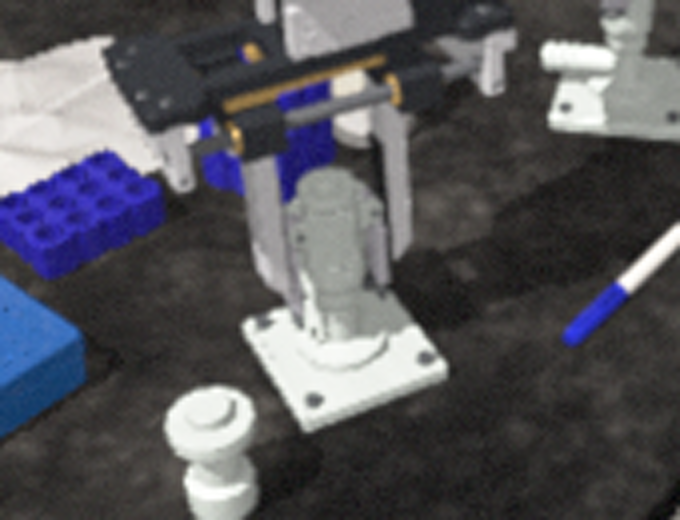

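The grip stopped at 52.6 mm with 30 N, which matches the 53 mm locked width. Both arms hang along the sides and the stub stands upright. Next I open the fingers and lift straight up.

Request:
drive_tool(
  deltas="0 0 0 0 0 0 72;0 0 0 0 0 0 72;0 0 0 0 0 0 72;0 0 0 0 0 0 72;0 0 0 0 0 0 72",
)

```text
time: 7.7
tool_pos: [0.5582, 0.2978, 0.0662]
ee_rot: [3.139, 0.002, 2.669]
wrist_force: [-0.0, 0.1, 0.7]
width: 0.0719
finger_force: 0.0
```

Request:
drive_tool(
  deltas="0 0 -0.2 0 0 0 72;0 0 -0.4 0 0 0 72;0 0 -0.6 0 0 0 72;0 0 -0.8 0 0 0 72;0 0 -1 0 0 0 72",
)

```text
time: 8.2
tool_pos: [0.5575, 0.2973, 0.1658]
ee_rot: [3.141, 0.001, 2.669]
wrist_force: [-0.2, 0.6, -0.8]
width: 0.0719
finger_force: 0.0
```

Request:
drive_tool(
  deltas="0 0 -0.4 0 0 0 72;0 0 -0.8 0 0 0 72;0 0 -1 0 0 0 72;0 0 -1 0 0 0 72",
)

```text
time: 8.6
tool_pos: [0.5589, 0.2979, 0.2699]
ee_rot: [3.134, 0.006, 2.669]
wrist_force: [-0.5, 0.0, 0.6]
width: 0.0719
finger_force: 0.0
```

```bash
python3 - <<'E'
from bench import robot,snapshot
import cv2,numpy as np
o=robot.get_obs();print(o["time"],o["tool_pos"])
f=lambda i:cv2.resize(i[:,:,::-1],(390,390),interpolation=cv2.INTER_CUBIC)
a=snapshot("scene")["img"][160:270,160:270]; b=snapshot("wrist")["img"][110:240,190:320]
cv2.imwrite("pics/end.png",np.hstack([f(a),f(b)]))
E
```

```text
8.6 [0.55888351 0.29790033 0.26994847]
```

View pics/end.png

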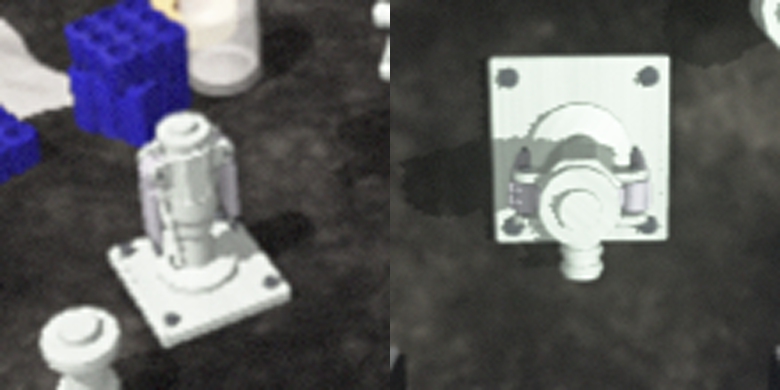

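Left: the arms hang flat on both sides at about (150,195) and (230,185), and the stub is upright at (180,130). Right: the arms sit symmetrically at 507 and 650 about the axis at 579. The tool is clear.

```bash
python3 -c "
from bench import robot
print(robot.close_job())"
```

```text
the job is handed in; nothing more can be done
None
```

I swung both cam arms on the coupler with the adapter fully down: the grip closed to 52.6 mm against the 53 mm locked width, and the final pictures show both arms flat on the sides with the adapter still seated. I kept clear of the empty coupler and handed the job in at about 9 s; the judge's verdict wasn't shown.

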